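Load the stud polisher and hold its run paddle

TASK

Pick up the sorting tray by its wooden grip, tip all five brass studs out of it into the drum of the polisher, and set the empty tray back down flat on the bench. Then press the polisher's spring-loaded run paddle with the gripper's fingers to halfway, where it lies level with the two steel cheeks beside it, and finish while still holding it there: do not let go. Leave the spools, the glass and the jar where they stand.

Things in the scene. Friction and masses are not known exactly. Their poses are not given: they have to be found in the camera images.
- tray: Loose sheet-metal sorting tray holding the studs, 140 mm long (its x) by 90 mm wide (its y), about 0.2 kg, standing on the bench. Floor 3 mm thick, walls 25 mm high and 3 mm thick on the two long sides and the -x end; the +x end is open and is the edge to pour over. Slippery: studs slide from about 20 degrees of tilt. Origin at the centre of its underside, z up.
- tray_grip (a point): Point in the tray's upright wooden grip, 65 mm above the tray's underside and 52 mm towards its closed end from its centre. The grip is a flat upright block, 36 mm long (tray's x), 14 mm thick (tray's y), its top 90 mm above the underside: pinch it across its thickness from above. Axes as the tray's.
- tray_lip (a point): Middle of the tray's open pouring edge, on the floor's upper face, 70 mm from the tray's centre. Axes as the tray's.
- stud0: Brass stud blank, a squat round piece 24 mm in diameter and 13 mm tall, about 30 g, starting flat in the tray, one of five alike; origin at the centre of its underside.
- stud1: Brass stud blank, a squat round piece 24 mm in diameter and 13 mm tall, about 30 g, starting flat in the tray, one of five alike; origin at the centre of its underside.
- stud2: Brass stud blank, a squat round piece 24 mm in diameter and 13 mm tall, about 30 g, starting flat in the tray, one of five alike; origin at the centre of its underside.
- stud3: Brass stud blank, a squat round piece 24 mm in diameter and 13 mm tall, about 30 g, starting flat in the tray, one of five alike; origin at the centre of its underside.
- stud4: Brass stud blank, a squat round piece 24 mm in diameter and 13 mm tall, about 30 g, starting flat in the tray, one of five alike; origin at the centre of its underside.
- drum_floor (a point): Centre of the inside floor of the polisher's open steel drum, 35 mm above the bench. The drum is round, rim 176 mm in outer diameter, walls 4 mm, its rim 100 mm above the bench, 65 mm deep. The polisher is fixed to the bench; its y axis points from the drum's centre along the arm with the paddle, z up.
- drum_rim (a point): Centre of the drum's mouth, 100 mm above the bench. Axes as drum_floor's.
- paddle_pad (a point): Middle of the pressing area on top of the polisher's run paddle, a black flap 58 mm wide and 102 mm long, hinged close to the drum, free end pointing away from it; this point is 80 mm from the hinge and moves with the flap. Heights above the bench: 76 mm unpressed (flap slopes up 0.15 rad to its free end), 64 mm halfway (flap level), 52 mm at the bottom stop. y points to the free end.
- cheek_mid (a point): Fixed point midway between the top edges of the two steel cheeks that flank the paddle, 64 mm above the bench: the middle of the pressing area lies here when the paddle is halfway down, its top flush with the cheeks. The cheeks are upright, 6 mm thick, 115 mm long, 70 mm apart. Axes as drum_floor's: y points to the paddle's free end.
- paddle (a joint): Run paddle's angle: 0 up (unpressed), 0.15 halfway (level), 0.3 against the bottom stop (rad). Pressing down raises it; its spring needs about 4 N at the middle of the pressing area to start, 6 N at halfway, 8 N at the stop, and lifts it again when let go.
- spool_a: Spool of thread, 36 mm diameter, 45 mm tall, standing on the bench beyond the task's things; origin at the centre of its underside. Bystander.
- spool_b: Spool of thread, 36 mm diameter, 45 mm tall, standing on the bench on the robot's side; origin at the centre of its underside. Bystander.
- tumbler: Empty drinking glass, 68 mm diameter, 90 mm tall, standing beyond the polisher; origin at the centre of its underside. Bystander.
- edge_jar: Small amber jar, 48 mm diameter, 65 mm tall, standing on the robot's side of the polisher; origin at the centre of its underside. Bystander.

How it is judged (in metres and radians):
On the way, in this order (a step that is already met when the one before it is completed fails the run):
1. the tray is lifted off the bench (height (world z) of tray above 0.05 m), for 0.1 s.
2. all five studs are in the drum (horizontal distance between each of stud0, stud1, stud2, stud3, stud4 and drum_floor below 0.085 m and z of each of stud0, stud1, stud2, stud3, stud4 in the frame of drum_floor below 0.055 m), for 0.2 s.
3. the tray is back on the bench, flat and let go (all of step 2 and height (world z) of tray below 0.01 m and angle between tray's own z axis and vertical below 0.1 rad and contact force between tray and the arm below 0.1 N and contact force between tray and the fingers below 0.1 N), for 0.2 s.
4. the paddle is held halfway by the fingers (value of joint paddle between 0.09 and 0.21 rad and contact force between the fingers and paddle above 1.5 N), for 0.2 s.
At the end, for the whole second after the job is handed in: All five studs lie in the drum, the tray stands flat on the bench (within 0.1 rad and 10 mm), still and not touched by the robot, and the fingers hold the paddle still at 0.09 to 0.21 rad (halfway is 0.15) with more than 1.5 N (all of step 3 and all of step 4 and velocity of joint paddle between -0.1 and 0.1 rad/s and linear speed of tray below 0.03 m/s); the arm keeps its last pose, push and grip.
It fails at once if a spool, the glass or the jar is moved by more than 40 mm or tipped over (distance of any of spool_a, spool_b, tumbler, edge_jar from where it was at the start of the episode above 0.04 m or angle between any of spool_a, spool_b, tumbler, edge_jar's own z axis and vertical above 0.5 rad).
It also fails if it takes over 67 s, if anything falls off the work surface, if the arm or the gripper's body presses on something with over 40 N, if the wrist force passes 120 N, or if a joint passes its speed limit or range.

ROBOT

A 6-joint arm with a two-finger parallel gripper is mounted at the origin on the work surface. World frame = base frame: x ahead of the robot, y to its left, z up, the work surface at z = 0. Lengths are in m, angles in degrees, forces in N, time in s.
With the tool pointing down it reaches from about 0.35 to 0.95 m from the base axis. Payload 17.4 kg.
Tool frame: the origin (TCP) lies midway between the tips of the shut fingers; the grasp point (between the pads) lies 19 mm behind it; y points along the fingers, z is the direction in which the jaws open and shut, and the axes are right-handed (so a half turn about y gives the same grasp; the last joint's range is limited). The gripper opens to 93 mm and grips with 3 to 60 N. Pads are 15 mm wide; open, the fingers measure 128 mm over their backs; the gripper's body (75 mm by 188 mm) begins 65 mm behind the grasp point.
Start: joints at [-74.931, 6.646, 82.598, -0, 90.757, -2.166], TCP at [0.2, -0.645, 0.186] pointing down, gripper open.
Joint ranges: [-162.19, 162.19], [-47.58, 125.68], [4.15, 143.07], [-65.23, 245.23], [0.69, 171.88], [-170.13, 170.13]. Speed limits (degrees/s): [108.29, 108.29, 127.2, 180, 180, 180].

INTERFACE

Orientations are given as a 3x3 rotation matrix whose columns are the frame's x, y, z axes.
In Python, from rig import get_obs, capture, camera_params, hand_in gives the robot as it stands. The module is installed in compiled form; this text tells all that it offers.
- The arm moves only by the tool send_rows, never from a script. Its argument "moves" is a list of rows, each an object of numbers: "dx", "dy", "dz": the shift along the tool's x, y, z in mm; "ax", "ay", "az": the turn, a rotation vector about the tool's x, y, z in degrees; "hand": the gripper command: -1 is fully open, 1 is shut, values between are in proportion. In form: [{"dx": .., "dy": .., "dz": .., "ax": .., "ay": .., "az": .., "hand": ..}, ...]. A call has 1 to 12 rows; each row shifts and turns the commanded pose from where the row before left it, along the tool's axes as they then stand; what a row does not reach is not made up. A row lasts 1/10 s, in which the tool goes at most 50 mm and 8.59 degrees, less where a joint would pass 70% of its speed; a pose out of reach is approached as far as the arm can. A call is refused whole if a number of a shift passes 50 or a number of a turn 8.59, either way. A call with a gripper value outside its range is refused whole. The fingers move at their own pace and stop on an object; the grip force is fixed at half the most. Time passes only in rows, so rows that do not move let the fingers close. It gives the time, the measured TCP pose, the force and the opening at its end, in the units of the state.
- get_obs(): the state, without advancing time (a new reading comes with each control period).
- capture(name): name is "scene" or "top" or "wrist"; returns (picture, depth): 400x640x3 uint8, blue, green, red; 400x640 float32, m along the optical axis (not along the pixel's ray), 0 where there is no reading.
- camera_params(name): a dict with "fov_y" (degrees; the focal length in pixels is half the picture's height over the tangent of half this angle, whatever the lens; pixels are square), "cx", "cy" (the principal point, pixels), "rvec" (rotation vector, rad) and "tvec" (3), from world to camera coordinates, as OpenCV has them. Camera axes: x right, y down, z forward; pixel columns grow to the right and rows downward; lengths in m; the calibration is good to about 2 mm. A picture is of the moment at which its call begins: read the wrist's pose just before it. camera_params takes no time and is no camera call; for the wrist camera it gives the pose at the moment of the call.
- hand_in(): hands the job in, once; it reports no verdict.
The state is a dict: "clock": time; "joint_positions": joint angles; "qvel": joint speeds; "joint_efforts": joint torques, N m; "eef_pos": TCP position; "eef_rot": TCP orientation; "wrist_force": force on the tool from outside, world axes, zero at the start; "wrist_torque": the same for the moment, N m; "opening": finger opening in m.
Only numpy, scipy, OpenCV 4.12 (cv2) and the standard library are available. Lean on these libraries where they do the work, as an engineer would, in place of code of your own. Each camera call takes 0.05 s, during which the arm holds its last target. There are 200 camera calls.

## Working session

There is one attempt and no reset: what is moved stays moved. The work goes in short steps, Python scripts to look and compute and a tool call to move; the robot and the scene stay as the last step left them, time stands still between calls to the robot, and variables do not carry over. Pictures are saved under pics/ and viewed, about 8 in all and at most 12, crops included, and the job is handed in when it is done.

Besides the shell and the picture viewer there is one more tool, called after ">>>" as name(argument=value, ...) on one line, values as JSON. send_rows: Moves the arm, as the interface text tells. Its arguments: {"type":"object","properties":{"moves":{"type":"array"}},"required":["moves"]}

```bash
mkdir -p pics
cat > h.py <<'E'
import numpy as np, cv2
from rig import *
def cam(n):
    p=camera_params(n); f=200/np.tan(np.radians(p['fov_y'])/2)
    R=cv2.Rodrigues(np.array(p['rvec'],float))[0]; t=np.array(p['tvec'],float).ravel()
    return f,p['cx'],p['cy'],R,t
def cloud(d,c):
    f,cx,cy,R,t=c; v,u=np.mgrid[:400,:640]
    P=np.stack([(u-cx)/f*d,(v-cy)/f*d,d],-1)
    W=(P-t)@R; W[d<=0]=np.nan
    return W
def ray(u,v,z,c):
    f,cx,cy,R,t=c; o=-R.T@t; r=R.T@np.array([(u-cx)/f,(v-cy)/f,1]); return o+r*(z-o[2])/r[2]
E
python3 - <<'E'
from h import *
for n in('top','scene'):
    c=cam(n);i,d=capture(n);cv2.imwrite(f'pics/{n}0.png',i);np.save(f'{n}0.npy',cloud(d,c));print(n,c, (d>0).mean())
o=get_obs();print(o['eef_pos'],o['eef_rot'],o['opening'],o['clock'],o['wrist_force'])
E
```

```text
top (np.float64(519.3440963853017), 314.0101888335687, 200.0426179354536, array([[ 0.02092492, -0.99974111,  0.00893685],
       [-0.99731516, -0.0214999 , -0.0700016 ],
       [ 0.07017562, -0.00744808, -0.99750685]]), array([-0.01557666,  0.60847413,  1.09921516])) 0.99609765625
scene (np.float64(364.44849272548987), 320.14484003018265, 197.9033481259245, array([[ 0.15663039,  0.98751181, -0.01695102],
       [ 0.63643819, -0.11404083, -0.76285065],
       [-0.75525714,  0.10869732, -0.64635249]]), array([-0.08318153, -0.301954  ,  1.45265467])) 0.99602734375
[ 0.19993372 -0.64451392  0.18560131] [[-9.55101046e-01 -2.47066121e-04  2.96280155e-01]
 [-2.96280255e-01  9.43371825e-04 -9.55100581e-01]
 [-4.35293551e-05 -9.99999525e-01 -9.74216230e-04]] 0.09306081857286222 0.1 [ 0.27116817  0.04925652 -0.10694377]
```

View pics/top0.png

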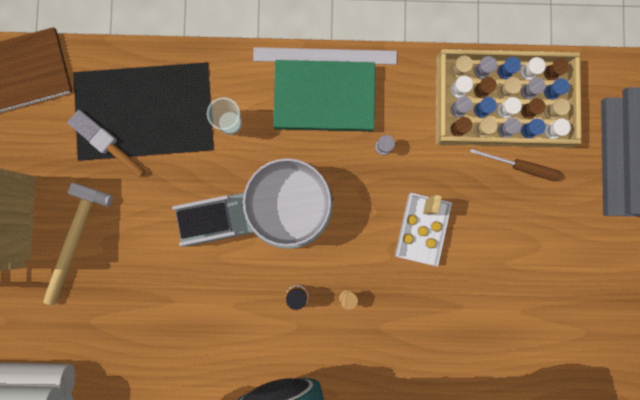

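View pics/scene0.png

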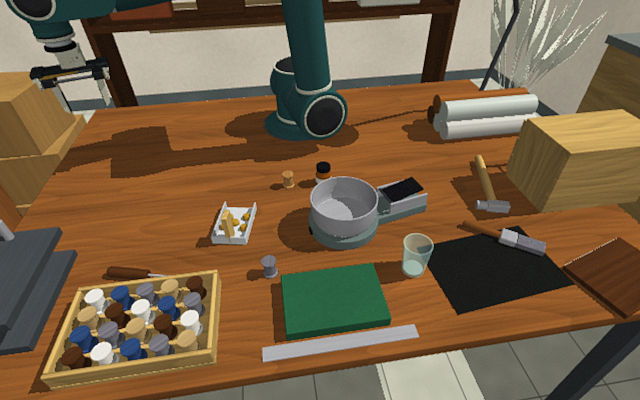

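Top view: tray around (424,230) with its grip at (434,204) and its open end downwards (towards the robot), drum centre at (287,203), paddle at (205,222) pointing left, spools at (386,146) and (348,299), jar at (297,297), glass at (224,115).

Run:
```python
from h import *
i=cv2.imread('pics/top0.png');W=np.load('top0.npy');c=cam('top')
v,u=np.mgrid[:400,:640]
hsv=cv2.cvtColor(i,cv2.COLOR_BGR2HSV)
def st(m,n):
    P=W[m];print(n,m.sum(),np.nanmean(P,0).round(4),np.nanmin(P,0).round(3),np.nanmax(P,0).round(3));return P
box=lambda a,b,x,y:(u>=a)&(u<=b)&(v>=x)&(v<=y)
# grip top
st(box(420,448,190,220)&(W[...,2]>.082),'grip')
# tray: anything above table
m=box(390,458,186,272)&((hsv[...,1]<60))&(hsv[...,2]>110)
P=st(m&(W[...,2]>.018)&(W[...,2]<.032),'rims'); st(m,'tray')
r=cv2.minAreaRect(P[:,:2].astype(np.float32));print('rect',r, cv2.boxPoints(r))
m=box(240,335,155,252)&(W[...,2]>.09)
P=st(m,'rim');print(cv2.minEnclosingCircle(P[:,:2].astype(np.float32)))
m=box(165,238,195,248)&(hsv[...,2]<50)
P=st(m,'paddle');r=cv2.minAreaRect(P[:,:2].astype(np.float32));print(r)
m=box(165,245,185,255)&(W[...,2]>.055)&(hsv[...,2]>90)
P=st(m,'cheeks');print(cv2.minAreaRect(P[:,:2].astype(np.float32)))
for n,b in dict(spa=(372,400,132,160),spb=(335,362,285,312),jar=(283,312,282,312),gl=(203,245,92,136)).items():
    st(box(*b)&(W[...,2]>.02),n)
```

```text
grip 132 [ 0.6009 -0.2505  0.0897] [ 0.583 -0.26   0.082] [ 0.619 -0.241  0.095]
rims 312 [ 0.5594 -0.2435  0.024 ] [ 0.475 -0.298  0.018] [ 0.626 -0.182  0.031]
tray 2281 [ 0.5472 -0.2403  0.0074] [ 0.473 -0.303 -0.004] [ 0.631 -0.182  0.094]
rect ((0.5509441494941711, -0.24055741727352142), (0.09114548563957214, 0.13903066515922546), 77.82942199707031) [[ 0.47338346 -0.27045044]
 [ 0.6092893  -0.2997613 ]
 [ 0.6285049  -0.21066439]
 [ 0.492599   -0.18135354]]
rim 666 [0.6027 0.0552 0.099 ] [ 0.51  -0.035  0.09 ] [0.685 0.139 0.107]
((0.5979216694831848, 0.05221458896994591), 0.0880403220653534)
paddle 960 [0.5607 0.225  0.0718] [0.526 0.176 0.061] [0.593 0.275 0.083]
((0.559553325176239, 0.22511276602745056), (0.05405190959572792, 0.09228958189487457), 12.750638008117676)
cheeks 446 [0.5608 0.2155 0.0677] [0.507 0.135 0.055] [0.618 0.289 0.103]
((0.5630083680152893, 0.20465391874313354), (0.08214675635099411, 0.15688201785087585), 12.785056114196777)
spa 219 [ 0.7312 -0.1537  0.0448] [ 0.714 -0.171  0.021] [ 0.748 -0.136  0.051]
spb 231 [ 0.3981 -0.0799  0.0452] [ 0.381 -0.097  0.039] [ 0.415 -0.063  0.05 ]
jar 436 [0.404  0.0291 0.0593] [0.38  0.006 0.021] [0.425 0.052 0.072]
gl 696 [0.7813 0.19   0.066 ] [0.744 0.154 0.02 ] [0.81  0.221 0.095]
```

```bash
cat >> h.py <<'E'
from scipy.spatial.transform import Rotation as Ro
def Rt(yaw,tilt=0):  # tool x = tray x at yaw (deg), nose-down tilt
    a=np.radians(yaw);x=np.array([np.cos(a),np.sin(a),0]);y=np.array([0,0,-1.]);z=np.cross(x,y)
    return np.c_[x,y,z]@Ro.from_euler('z',tilt,degrees=True).as_matrix()
def to(p,R,o=None):
    o=o or get_obs();A=np.array(o['eef_rot']);d=np.array(p)-o['eef_pos']
    print('rot (tool)',np.degrees(Ro.from_matrix(A.T@R).as_rotvec()).round(2),'shift in now-axes',(A.T@d*1e3).round(1),'shift in target axes',(R.T@d*1e3).round(1))
E
python3 - <<'E'
from h import *
to([.601,-.251,.15],Rt(167.8))
E
```

```text
rot (tool) [6.000e-02 2.943e+01 1.000e-02] shift in now-axes [-499.6   35.9 -257. ] shift in target axes [-308.8   35.6 -469.4]
```

>>> send_rows(moves=[{"ay":7.36,"hand":-1},{"ay":7.36,"hand":-1},{"ay":7.36,"hand":-1},{"ay":7.36,"hand":-1},{"dx":-25.7,"dy":3,"dz":-39.1,"hand":-1},{"dx":-25.7,"dy":3,"dz":-39.1,"hand":-1},{"dx":-25.7,"dy":3,"dz":-39.1,"hand":-1},{"dx":-25.7,"dy":3,"dz":-39.1,"hand":-1},{"dx":-25.7,"dy":3,"dz":-39.1,"hand":-1},{"dx":-25.7,"dy":3,"dz":-39.1,"hand":-1},{"dx":-25.7,"dy":3,"dz":-39.1,"hand":-1},{"dx":-25.7,"dy":3,"dz":-39.1,"hand":-1}])

```text
$.moves[0]: bad value
```

>>> send_rows(moves=[{"dx":-25.7,"dy":3,"dz":-39.1,"hand":-1},{"dx":-25.7,"dy":3,"dz":-39.1,"hand":-1},{"dx":-25.7,"dy":3,"dz":-39.1,"hand":-1},{"dx":-25.7,"dy":3,"dz":-39.1,"hand":-1},{"hand":-1},{"hand":-1}])

```text
$.moves[0]: bad value
```

Run:
```python
from h import *
c=cam('wrist');i,d=capture('wrist');cv2.imwrite('pics/w1.png',i);np.save('w1.npy',cloud(d,c))
o=get_obs();print(o['eef_pos'],o['joint_positions'],o['clock'],o['wrist_force']);print(c)
W=np.load('w1.npy');m=(W[...,2]>.08)&(W[...,2]<.1)&(abs(W[...,0]-.6)<.05)&(abs(W[...,1]+.25)<.04)
P=W[m];print(m.sum(),P.mean(0));print(cv2.minAreaRect(P[:,:2].astype(np.float32)))
to([.601,-.251,.046],Rt(167.8))
```

```text
[ 0.19992902 -0.64453791  0.18570172] [-7.49320741e+01  6.66541159e+00  8.26270727e+01 -2.62399975e-04
  9.07526676e+01 -2.16616919e+00] 0.15 [-0.63723348 -0.50748198  0.0899374 ]
(np.float64(293.7284434266317), 317.2724262949783, 202.1411949375083, array([[ 2.96364169e-01, -9.55074650e-01, -8.31687841e-04],
       [-9.14434182e-01, -2.84004346e-01,  2.88360293e-01],
       [-2.75641809e-01, -8.46991346e-02, -9.57521618e-01]]), array([-0.67520127, -0.0321715 ,  0.39234153]))
0 [nan nan nan]
((0.0, 0.0), (0.0, 0.0), 0.0)
rot (tool) [4.000e-02 2.943e+01 1.000e-02] shift in now-axes [-499.7  139.9 -256.9] shift in target axes [-308.8  139.7 -469.4]<stdin>:5: RuntimeWarning: Mean of empty slice.
  ret = um.true_divide(
```

View pics/w1.png

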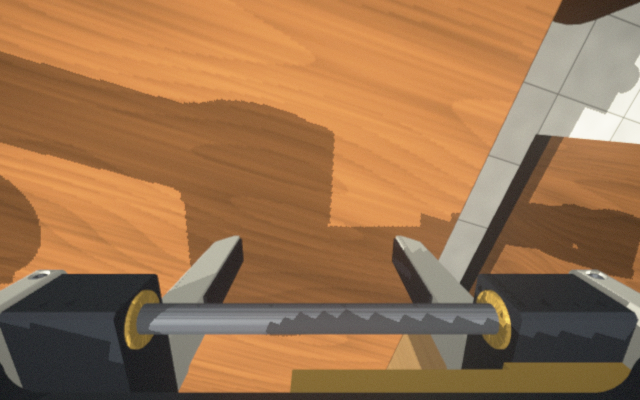

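The calls were refused (every key seems to be required), so this picture shows only bare bench between the open fingers. I'll resend with full rows.

>>> send_rows(moves=[{"dx":0,"dy":0,"dz":0,"ax":0,"ay":7.36,"az":0,"hand":-1},{"dx":0,"dy":0,"dz":0,"ax":0,"ay":7.36,"az":0,"hand":-1},{"dx":0,"dy":0,"dz":0,"ax":0,"ay":7.36,"az":0,"hand":-1},{"dx":0,"dy":0,"dz":0,"ax":0,"ay":7.36,"az":0,"hand":-1},{"dx":-25.7,"dy":3,"dz":-39.1,"ax":0,"ay":0,"az":0,"hand":-1},{"dx":-25.7,"dy":3,"dz":-39.1,"ax":0,"ay":0,"az":0,"hand":-1},{"dx":-25.7,"dy":3,"dz":-39.1,"ax":0,"ay":0,"az":0,"hand":-1},{"dx":-25.7,"dy":3,"dz":-39.1,"ax":0,"ay":0,"az":0,"hand":-1},{"dx":-25.7,"dy":3,"dz":-39.1,"ax":0,"ay":0,"az":0,"hand":-1},{"dx":-25.7,"dy":3,"dz":-39.1,"ax":0,"ay":0,"az":0,"hand":-1},{"dx":-25.7,"dy":3,"dz":-39.1,"ax":0,"ay":0,"az":0,"hand":-1},{"dx":-25.7,"dy":3,"dz":-39.1,"ax":0,"ay":0,"az":0,"hand":-1}])

```text
clock: 1.35
eef_pos: [0.4681, -0.3808, 0.1621]
eef_rot: [[-0.977, -0.0, -0.211], [0.211, 0.0, -0.977], [0.0, -1.0, -0.0]]
wrist_force: [0.8, -1.5, 0.2]
opening: 0.0932
```

>>> send_rows(moves=[{"dx":-25.7,"dy":3,"dz":-39.1,"ax":0,"ay":0,"az":0,"hand":-1},{"dx":-25.7,"dy":3,"dz":-39.1,"ax":0,"ay":0,"az":0,"hand":-1},{"dx":-25.7,"dy":3,"dz":-39.1,"ax":0,"ay":0,"az":0,"hand":-1},{"dx":-25.7,"dy":3,"dz":-39.1,"ax":0,"ay":0,"az":0,"hand":-1},{"dx":0,"dy":0,"dz":0,"ax":0,"ay":0,"az":0,"hand":-1},{"dx":0,"dy":0,"dz":0,"ax":0,"ay":0,"az":0,"hand":-1}])

```text
clock: 1.95
eef_pos: [0.6009, -0.2506, 0.1497]
eef_rot: [[-0.978, -0.001, -0.21], [0.21, 0.0, -0.978], [0.001, -1.0, -0.0]]
wrist_force: [0.2, -0.7, 0.3]
opening: 0.0932
```

Run:
```python
from h import *
c=cam('wrist');i,d=capture('wrist');cv2.imwrite('pics/w2.png',i);np.save('w2.npy',cloud(d,c))
o=get_obs();print(o['eef_pos'],o['joint_positions'],o['clock'],o['wrist_force'])
W=np.load('w2.npy');m=(W[...,2]>.084)&(W[...,2]<.096)&(abs(W[...,0]-.6)<.03)&(abs(W[...,1]+.25)<.02)
P=W[m];print(m.sum());print(P.mean(0),cv2.minAreaRect(P[:,:2].astype(np.float32)))
to([.601,-.251,.046],Rt(167.8))
```

```text
[ 0.60032008 -0.25142879  0.14993917] [-2.49623476e+01  4.35628671e+00  8.84131392e+01 -1.59382299e-02
  8.72666169e+01  7.72191582e+01] 2.0 [-0.6273848   0.37084377  0.13737153]
564
[ 0.6047993  -0.25168263  0.09009951] ((0.6040518283843994, -0.2516191303730011), (0.013157646171748638, 0.03531797230243683), 77.56367492675781)
rot (tool) [-0.01  0.02  0.04] shift in now-axes [ -0.6 103.9  -0.6] shift in target axes [ -0.6 103.9  -0.6]
```

View pics/w2.png

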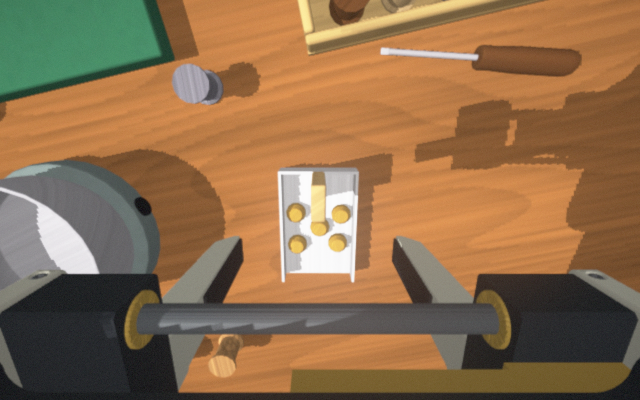

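The wrist view shows the tray squarely between the fingers, its grip at (318,195) and the five studs around it, and it agrees with the top view to 3 mm. I'll descend and close.

>>> send_rows(moves=[{"dx":-2.5,"dy":25,"dz":0,"ax":0,"ay":0,"az":0,"hand":-1},{"dx":0,"dy":25,"dz":0,"ax":0,"ay":0,"az":0,"hand":-1},{"dx":0,"dy":25,"dz":0,"ax":0,"ay":0,"az":0,"hand":-1},{"dx":0,"dy":20,"dz":0,"ax":0,"ay":0,"az":0,"hand":-1},{"dx":0,"dy":9,"dz":0,"ax":0,"ay":0,"az":0,"hand":-1},{"dx":0,"dy":0,"dz":0,"ax":0,"ay":0,"az":0,"hand":1},{"dx":0,"dy":0,"dz":0,"ax":0,"ay":0,"az":0,"hand":1},{"dx":0,"dy":0,"dz":0,"ax":0,"ay":0,"az":0,"hand":1},{"dx":0,"dy":0,"dz":0,"ax":0,"ay":0,"az":0,"hand":1},{"dx":0,"dy":0,"dz":0,"ax":0,"ay":0,"az":0,"hand":1},{"dx":0,"dy":0,"dz":0,"ax":0,"ay":0,"az":0,"hand":1},{"dx":0,"dy":0,"dz":0,"ax":0,"ay":0,"az":0,"hand":1}])

```text
clock: 3.2
eef_pos: [0.6031, -0.2518, 0.0464]
eef_rot: [[-0.977, 0.0, -0.211], [0.211, -0.0, -0.977], [-0.0, -1.0, 0.0]]
wrist_force: [-0.4, 0.0, 1.1]
opening: 0.0412
```

>>> send_rows(moves=[{"dx":0,"dy":0,"dz":0,"ax":0,"ay":0,"az":0,"hand":1},{"dx":0,"dy":0,"dz":0,"ax":0,"ay":0,"az":0,"hand":1},{"dx":0,"dy":-5,"dz":0,"ax":0,"ay":0,"az":0,"hand":1},{"dx":0,"dy":-10,"dz":0,"ax":0,"ay":0,"az":0,"hand":1},{"dx":0,"dy":-5,"dz":0,"ax":0,"ay":0,"az":0,"hand":1},{"dx":0,"dy":0,"dz":0,"ax":0,"ay":0,"az":0,"hand":1},{"dx":0,"dy":0,"dz":0,"ax":0,"ay":0,"az":0,"hand":1}])

```text
clock: 3.9
eef_pos: [0.603, -0.2518, 0.0662]
eef_rot: [[-0.977, 0.0, -0.211], [0.211, 0.0, -0.977], [-0.0, -1.0, -0.0]]
wrist_force: [0.2, -0.1, -4.9]
opening: 0.0127
```

```bash
cat > tilt.py <<'E'
from h import *
import sys
# tray plane from the wrist camera: bright pixels, in tool frame
k=sys.argv[1];o=get_obs();c=cam('wrist');i,d=capture('wrist');cv2.imwrite(f'pics/{k}.png',i);W=cloud(d,c)
T=(W-o['eef_pos'])@np.array(o['eef_rot']); hsv=cv2.cvtColor(i,cv2.COLOR_BGR2HSV)
m=(hsv[...,1]<50)&(abs(T[...,2])<.036)&(T[...,0]>.02)&(T[...,0]<.14)&(T[...,1]>.0)&(T[...,1]<.1)
P=T[m];print('pos',o['eef_pos'],o['wrist_force'],o['opening'],o['clock'],'n',m.sum())
if m.sum()>50:
    a=np.polyfit(P[:,0],P[:,1],1);print('droop deg',np.degrees(np.arctan(a[0])),'floor below tcp',a[1])
E
python3 tilt.py w3
```

```text
pos [ 0.60302647 -0.25179737  0.06621908] [ 0.17712297 -0.06503456 -4.86816009] 0.012686491653539387 3.9 n 813
droop deg 4.206708743417341 floor below tcp 0.051836053906086615
```

>>> send_rows(moves=[{"dx":0,"dy":0,"dz":0,"ax":0,"ay":0,"az":0,"hand":1},{"dx":0,"dy":0,"dz":0,"ax":0,"ay":0,"az":0,"hand":1},{"dx":0,"dy":0,"dz":0,"ax":0,"ay":0,"az":0,"hand":1}])

```text
clock: 4.25
eef_pos: [0.603, -0.2518, 0.066]
eef_rot: [[-0.977, -0.0, -0.211], [0.211, 0.0, -0.977], [0.0, -1.0, -0.0]]
wrist_force: [-0.4, 0.2, -3.7]
opening: 0.0134
```

```bash
python3 tilt.py w4
```

```text
pos [ 0.60297742 -0.25177381  0.06600278] [-0.39303144  0.17554421 -3.72183812] 0.013428155359289299 4.25 n 822
droop deg 3.8134245019561233 floor below tcp 0.05186745544070045
```

View pics/w4.png

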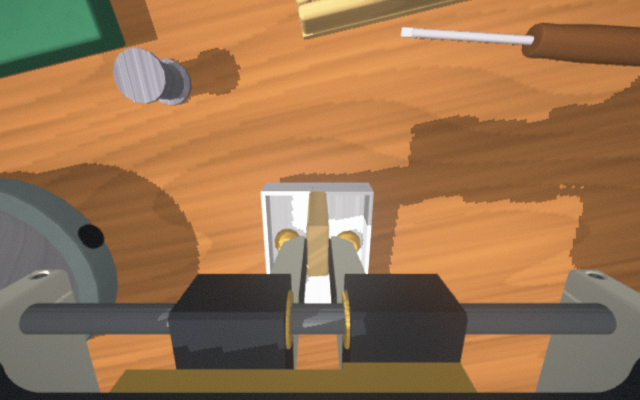

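The tray is held and has left the bench. Its closed end, (263–372, 185), is in view but the open end is hidden behind the gripper, so my slope fit wasn't using valid pixels. I'll fit the side-wall tops from the wrist and top cameras instead.

```bash
cat > tilt2.py <<'E'
from h import *
import sys
o=get_obs();print('z',o['eef_pos'][2],o['opening'],o['clock'])
for k in sys.argv[1:]:
    c=cam(k);i,d=capture(k);W=cloud(d,c);cv2.imwrite('pics/last_%s.png'%k,i)
    T=(W-o['eef_pos'])@np.array(o['eef_rot'])
    hsv=cv2.cvtColor(i,cv2.COLOR_BGR2HSV)
    m=(hsv[...,1]<60)&(hsv[...,2]>90)&(abs(T[...,2])<.05)&(abs(T[...,2])>.02)&(T[...,0]>-.03)&(T[...,0]<.14)&(T[...,1]>0)&(T[...,1]<.11)
    P=T[m]
    for lo in np.arange(-.03,.14,.01):
        q=P[(P[:,0]>=lo)&(P[:,0]<lo+.01)]
        if len(q)>4: print(k,round(lo+.005,3),len(q),(np.percentile(q[:,1],[3,50,97])*1e3).round(1))
E
python3 tilt2.py wrist top
```

```text
z 0.0660389466100543 0.013070583315485149 4.3
wrist -0.025 757 [27.4 34.6 51.8]
wrist -0.015 370 [27.9 49.9 52.1]
wrist -0.005 677 [29.1 51.2 52.7]
wrist 0.005 669 [29.8 51.8 53.4]
wrist 0.015 635 [30.3 52.5 54.1]
wrist 0.025 293 [30.8 49.5 54.4]
wrist 0.035 208 [31.3 40.7 54.6]
wrist 0.045 211 [32.  42.8 55.6]
wrist 0.055 58 [32.6 41.1 55.9]
top -0.015 14 [23.9 44.7 51.5]
top 0.015 27 [32.3 52.6 59.1]
top 0.025 26 [31.2 51.5 65.3]
top 0.035 23 [30.2 36.4 66.2]
top 0.045 56 [32.6 52.2 65.7]
top 0.055 64 [31.4 53.2 64.7]
top 0.065 50 [30.8 45.8 66.7]
top 0.075 35 [34.1 40.7 66.7]
top 0.085 41 [32.2 53.8 67.3]
top 0.095 52 [36.  56.8 67.4]
top 0.105 45 [36.8 57.2 65.8]
top 0.115 37 [36.1 59.3 66.3]
```

The droop is stable at about 4° and the tray has slipped 8 mm in the fingers; it is holding. I'll lift gently while yawing 17°.

>>> send_rows(moves=[{"dx":0,"dy":-8,"dz":0,"ax":0,"ay":0,"az":-1,"hand":1},{"dx":0,"dy":-15,"dz":0,"ax":0,"ay":0,"az":-1,"hand":1},{"dx":0,"dy":-22,"dz":0,"ax":0,"ay":0,"az":1,"hand":1},{"dx":0,"dy":-25,"dz":0,"ax":0,"ay":-1.5,"az":1,"hand":1},{"dx":0,"dy":-25,"dz":0,"ax":0,"ay":-3,"az":0,"hand":1},{"dx":0,"dy":-25,"dz":0,"ax":0,"ay":-4,"az":0,"hand":1},{"dx":0,"dy":-20,"dz":0,"ax":0,"ay":-4,"az":0,"hand":1},{"dx":0,"dy":-10,"dz":0,"ax":0,"ay":-3.2,"az":0,"hand":1},{"dx":0,"dy":-5,"dz":0,"ax":0,"ay":-1.5,"az":0,"hand":1},{"dx":0,"dy":0,"dz":0,"ax":0,"ay":0,"az":0,"hand":1}])

```text
clock: 5.4
eef_pos: [0.6046, -0.2523, 0.2229]
eef_rot: [[-0.996, 0.002, 0.088], [-0.088, -0.001, -0.996], [-0.002, -1.0, 0.001]]
wrist_force: [0.9, 0.6, -4.2]
opening: 0.0129
```

```bash
python3 tilt2.py wrist
python3 - <<'E'
from h import *
e=np.array([np.cos(np.radians(185)),np.sin(np.radians(185)),0])
to(np.array([.598,.052,.222])-.167*e,Rt(185));print(get_obs()['joint_positions'])
E
```

```text
z 0.2229081147830954 0.012942255315264875 5.4
wrist -0.025 746 [27.7 35.6 52.8]
wrist -0.015 370 [28.  48.7 52. ]
wrist -0.005 682 [29.1 51.2 52.7]
wrist 0.005 663 [29.8 51.9 53.3]
wrist 0.015 639 [30.2 52.5 54. ]
wrist 0.025 308 [30.5 50.8 54.4]
wrist 0.035 200 [31.5 40.1 54.7]
wrist 0.045 217 [31.7 43.4 55.4]
wrist 0.055 55 [32.7 40.6 55.3]
rot (tool) [-0.01 -0.05 -0.06] shift in now-axes [-1.869e+02 -1.000e-01 -3.037e+02] shift in target axes [-1.872e+02 -2.000e-01 -3.036e+02]
[-2.48903290e+01  3.69946511e+00  8.24732138e+01  2.19369477e-02
  9.37660065e+01  6.01570066e+01]
```

>>> send_rows(moves=[{"dx":-4,"dy":0,"dz":-6,"ax":0,"ay":0,"az":0,"hand":1},{"dx":-8,"dy":0,"dz":-13,"ax":0,"ay":0,"az":0,"hand":1},{"dx":-12,"dy":0,"dz":-19,"ax":0,"ay":0,"az":0,"hand":1},{"dx":-15.6,"dy":0,"dz":-25.3,"ax":0,"ay":0,"az":0,"hand":1},{"dx":-15.6,"dy":0,"dz":-25.3,"ax":0,"ay":0,"az":0,"hand":1},{"dx":-15.6,"dy":0,"dz":-25.3,"ax":0,"ay":0,"az":0,"hand":1},{"dx":-15.6,"dy":0,"dz":-25.3,"ax":0,"ay":0,"az":0,"hand":1},{"dx":-15.6,"dy":0,"dz":-25.3,"ax":0,"ay":0,"az":0,"hand":1},{"dx":-15.6,"dy":0,"dz":-25.3,"ax":0,"ay":0,"az":0,"hand":1},{"dx":-15.6,"dy":0,"dz":-25.3,"ax":0,"ay":0,"az":0,"hand":1},{"dx":-15.6,"dy":0,"dz":-25.3,"ax":0,"ay":0,"az":0,"hand":1},{"dx":-15.6,"dy":0,"dz":-25.3,"ax":0,"ay":0,"az":0,"hand":1}])

```text
clock: 6.65
eef_pos: [0.7455, 0.0295, 0.2206]
eef_rot: [[-0.996, -0.001, 0.087], [-0.087, 0.0, -0.996], [0.001, -1.0, -0.001]]
wrist_force: [-0.3, -1.2, -3.9]
opening: 0.0131
```

>>> send_rows(moves=[{"dx":-12,"dy":0,"dz":-19,"ax":0,"ay":0,"az":0,"hand":1},{"dx":-8,"dy":0,"dz":-13,"ax":0,"ay":0,"az":0,"hand":1},{"dx":-4,"dy":0,"dz":-6,"ax":0,"ay":0,"az":0,"hand":1},{"dx":0,"dy":0,"dz":0,"ax":0,"ay":0,"az":0,"hand":1},{"dx":0,"dy":0,"dz":0,"ax":0,"ay":0,"az":0,"hand":1}])

```text
clock: 7.15
eef_pos: [0.7655, 0.0662, 0.2213]
eef_rot: [[-0.996, -0.0, 0.087], [-0.087, -0.0, -0.996], [0.0, -1.0, 0.0]]
wrist_force: [0.2, -0.9, -4.4]
opening: 0.013
```

```bash
python3 tilt2.py top wrist| sed -n '1p;/wrist/p'
python3 - <<'E'
from h import *
o=get_obs();print(o['eef_pos'],o['joint_positions'])
e=np.array([np.cos(np.radians(185)),np.sin(np.radians(185)),0])
L=np.array([122,60,0])/1e3
# plan: per-stage target in steps, tilt about the lip; lip 45 mm beyond centre, z from .14 to .12
A=np.array(o['eef_rot']);p=o['eef_pos'];print('lip now',p+A@L)
for t,zl,s in [(0,.13,.045),(15,.125,.045),(30,.12,.045),(45,.12,.045),(60,.12,.045)]:
    R=Rt(185,t);q=np.array([.598,.052,zl])-s*e-R@L
    print(t,q.round(3))
# one-row step for a turn of 2.5 deg about the lip, shift before the turn, tool axes
for w in (2.5,3):
    r=Ro.from_euler('z',w,degrees=True).as_matrix();print(w,((L-r@L)*1e3).round(2))
E
```

```text
z 0.22126816052567475 0.013016988777057438 7.15
wrist -0.025 750 [27.3 34.7 51.8]
wrist -0.015 354 [27.7 49.6 51.9]
wrist -0.005 697 [28.6 51.1 52.6]
wrist 0.005 657 [29.5 51.8 53.4]
wrist 0.015 643 [30.2 52.4 54. ]
wrist 0.025 298 [30.5 49.  54.2]
wrist 0.035 200 [31.1 40.  54.6]
wrist 0.045 217 [31.9 42.8 55.4]
wrist 0.055 58 [32.5 40.9 55.7]
[0.76550944 0.06585752 0.22154863] [3.01419842e+00 1.80566847e+01 6.61484682e+01 2.28874220e-03
 9.57816717e+01 8.80761509e+01]
lip now [0.64397596 0.05535856 0.16152043]
0 [0.764 0.067 0.19 ]
15 [0.745 0.065 0.215]
30 [0.718 0.063 0.233]
45 [0.687 0.06  0.249]
60 [0.652 0.057 0.256]
2.5 [ 2.73 -5.26  0.  ]
3 [ 3.31 -6.3   0.  ]
```

View pics/last_top.png

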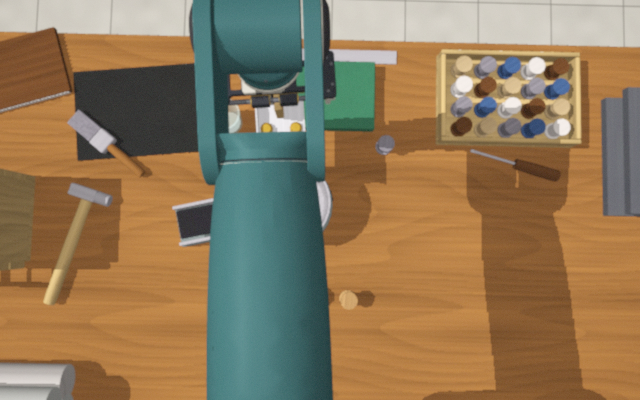

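Top view: the arm covers the drum, two studs show in the tray at (268,128) and (295,128), and the glass at (232,120) is untouched. I'll lower and pour by turning about the lip.

>>> send_rows(moves=[{"dx":0,"dy":8,"dz":0,"ax":0,"ay":0,"az":0,"hand":1},{"dx":0,"dy":12,"dz":0,"ax":0,"ay":0,"az":0,"hand":1},{"dx":0,"dy":8,"dz":0,"ax":0,"ay":0,"az":0,"hand":1},{"dx":3.3,"dy":-6.3,"dz":0,"ax":0,"ay":0,"az":3,"hand":1},{"dx":3.3,"dy":-6.3,"dz":0,"ax":0,"ay":0,"az":3,"hand":1},{"dx":3.3,"dy":-6.3,"dz":0,"ax":0,"ay":0,"az":3,"hand":1},{"dx":3.3,"dy":-6.3,"dz":0,"ax":0,"ay":0,"az":3,"hand":1},{"dx":3.3,"dy":-6.3,"dz":0,"ax":0,"ay":0,"az":3,"hand":1},{"dx":3.3,"dy":-6.3,"dz":0,"ax":0,"ay":0,"az":3,"hand":1},{"dx":3.3,"dy":-6.3,"dz":0,"ax":0,"ay":0,"az":3,"hand":1},{"dx":3.3,"dy":-6.3,"dz":0,"ax":0,"ay":0,"az":3,"hand":1},{"dx":3.3,"dy":-6.3,"dz":0,"ax":0,"ay":0,"az":3,"hand":1}])

```text
clock: 8.45
eef_pos: [0.7248, 0.0631, 0.2413]
eef_rot: [[-0.887, 0.453, 0.087], [-0.077, 0.04, -0.996], [-0.455, -0.891, -0.0]]
wrist_force: [0.5, 0.5, -2.8]
opening: 0.0129
```

>>> send_rows(moves=[{"dx":0,"dy":0,"dz":0,"ax":0,"ay":0,"az":0,"hand":1},{"dx":0,"dy":0,"dz":0,"ax":0,"ay":0,"az":0,"hand":1},{"dx":3.3,"dy":-6.3,"dz":0,"ax":0,"ay":0,"az":3,"hand":1},{"dx":3.3,"dy":-6.3,"dz":0,"ax":0,"ay":0,"az":3,"hand":1},{"dx":3.3,"dy":-6.3,"dz":0,"ax":0,"ay":0,"az":3,"hand":1},{"dx":3.3,"dy":-6.3,"dz":0,"ax":0,"ay":0,"az":3,"hand":1},{"dx":3.3,"dy":-6.3,"dz":0,"ax":0,"ay":0,"az":3,"hand":1},{"dx":3.3,"dy":-6.3,"dz":0,"ax":0,"ay":0,"az":3,"hand":1},{"dx":3.3,"dy":-6.3,"dz":0,"ax":0,"ay":0,"az":3,"hand":1},{"dx":3.3,"dy":-6.3,"dz":0,"ax":0,"ay":0,"az":3,"hand":1},{"dx":0,"dy":0,"dz":0,"ax":0,"ay":0,"az":0,"hand":1},{"dx":0,"dy":0,"dz":0,"ax":0,"ay":0,"az":0,"hand":1}])

```text
clock: 9.65
eef_pos: [0.6746, 0.0588, 0.266]
eef_rot: [[-0.628, 0.773, 0.087], [-0.055, 0.068, -0.996], [-0.776, -0.631, -0.0]]
wrist_force: [-0.7, -0.0, -2.9]
opening: 0.013
```

Run:
```python
from h import *
o=get_obs();print(o['eef_pos'],o['joint_positions'],o['wrist_force'])
ims=[]
for n in('wrist','scene'):
    i,d=capture(n);ims.append(i)
s=cv2.resize(ims[1][120:280,220:476],(640,400))
cv2.imwrite('pics/p1.png',cv2.resize(np.vstack([ims[0],s]),(480,600)))
```

```text
[0.67464161 0.05876219 0.26595281] [  1.45977602 -26.46054864 115.60052419   4.27145256  40.08914529
  84.50997343] [-0.67875188 -0.00419277 -2.85461762]
```

View pics/p1.png

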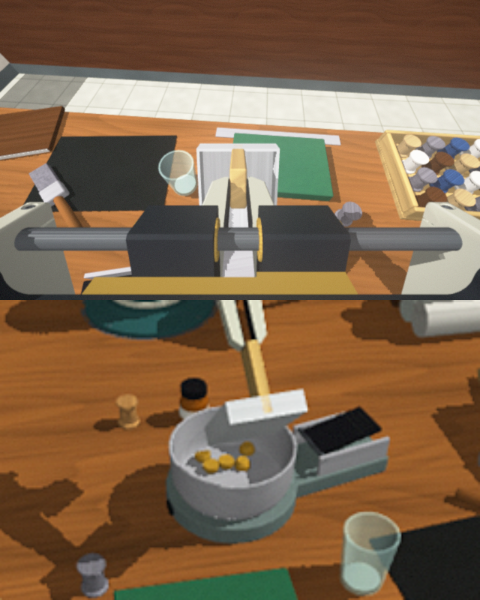

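The pour worked: all five studs lie in the drum, at about (203,455), (211,465), (228,461), (243,463) and (247,448), and the load dropped by 1.5 N, the weight of five studs. I'll level the tray and carry it back.

>>> send_rows(moves=[{"dx":-3,"dy":6.5,"dz":0,"ax":0,"ay":0,"az":-3,"hand":1},{"dx":-5.6,"dy":13.1,"dz":0,"ax":0,"ay":0,"az":-6,"hand":1},{"dx":-5.6,"dy":13.1,"dz":0,"ax":0,"ay":0,"az":-6,"hand":1},{"dx":-5.6,"dy":13.1,"dz":0,"ax":0,"ay":0,"az":-6,"hand":1},{"dx":-5.6,"dy":13.1,"dz":0,"ax":0,"ay":0,"az":-6,"hand":1},{"dx":-5.6,"dy":13.1,"dz":0,"ax":0,"ay":0,"az":-6,"hand":1},{"dx":-5.6,"dy":13.1,"dz":0,"ax":0,"ay":0,"az":-6,"hand":1},{"dx":-5.6,"dy":13.1,"dz":0,"ax":0,"ay":0,"az":-6,"hand":1},{"dx":-5.6,"dy":13.1,"dz":0,"ax":0,"ay":0,"az":-6,"hand":1},{"dx":0,"dy":-15,"dz":0,"ax":0,"ay":0,"az":0,"hand":1},{"dx":0,"dy":-15,"dz":0,"ax":0,"ay":0,"az":0,"hand":1},{"dx":0,"dy":0,"dz":0,"ax":0,"ay":0,"az":0,"hand":1}])

```text
clock: 10.95
eef_pos: [0.7669, 0.0669, 0.2281]
eef_rot: [[-0.996, 0.007, 0.087], [-0.087, 0.001, -0.996], [-0.007, -1.0, 0.0]]
wrist_force: [-0.7, -0.5, -1.4]
opening: 0.0131
```

```bash
python3 tilt2.py wrist
python3 - <<'E'
from h import *
to([.603,-.252,.2],Rt(167.8))
E
```

```text
z 0.22806832012733438 0.013096309178365273 10.95
wrist -0.025 485 [28.7 39.1 51.6]
wrist -0.015 365 [28.  29.5 51.8]
wrist -0.005 689 [29.  51.3 52.8]
wrist 0.005 679 [29.3 51.5 53. ]
wrist 0.015 665 [29.5 51.8 53.1]
wrist 0.025 611 [30.  52.  53.5]
wrist 0.035 331 [29.8 51.6 53.5]
wrist 0.045 232 [30.1 42.8 53.8]
wrist 0.055 48 [30.5 41.5 53.8]
rot (tool) [ 0.05 17.2  -0.34] shift in now-axes [190.7  25.9 303.4] shift in target axes [ 92.3  27.1 346.2]
```

>>> send_rows(moves=[{"dx":8,"dy":0,"dz":12.3,"ax":0,"ay":0,"az":0,"hand":1},{"dx":16.6,"dy":1.2,"dz":26.4,"ax":0,"ay":0,"az":0,"hand":1},{"dx":16.6,"dy":1.2,"dz":26.4,"ax":0,"ay":0,"az":0,"hand":1},{"dx":16.6,"dy":1.2,"dz":26.4,"ax":0,"ay":0,"az":0,"hand":1},{"dx":16.6,"dy":1.2,"dz":26.4,"ax":0,"ay":0,"az":0,"hand":1},{"dx":16.6,"dy":1.2,"dz":26.4,"ax":0,"ay":0,"az":0,"hand":1},{"dx":16.6,"dy":1.2,"dz":26.4,"ax":0,"ay":0,"az":0,"hand":1},{"dx":16.6,"dy":1.2,"dz":26.4,"ax":0,"ay":0,"az":0,"hand":1},{"dx":16.6,"dy":1.2,"dz":26.4,"ax":0,"ay":0,"az":0,"hand":1},{"dx":16.6,"dy":1.2,"dz":26.4,"ax":0,"ay":0,"az":0,"hand":1},{"dx":16.6,"dy":1.2,"dz":26.4,"ax":0,"ay":0,"az":0,"hand":1},{"dx":16.6,"dy":1.2,"dz":26.4,"ax":0,"ay":0,"az":0,"hand":1}])

```text
clock: 12.2
eef_pos: [0.6005, -0.2526, 0.2105]
eef_rot: [[-0.996, 0.001, 0.087], [-0.087, -0.001, -0.996], [-0.001, -1.0, 0.001]]
wrist_force: [0.6, -0.9, -2.0]
opening: 0.013
```

>>> send_rows(moves=[{"dx":0,"dy":10,"dz":0,"ax":0,"ay":4.3,"az":0,"hand":1},{"dx":0,"dy":20,"dz":0,"ax":0,"ay":4.3,"az":0,"hand":1},{"dx":0,"dy":30,"dz":0,"ax":0,"ay":4.3,"az":0,"hand":1},{"dx":0,"dy":30,"dz":0,"ax":0,"ay":4.3,"az":0,"hand":1},{"dx":0,"dy":20,"dz":0,"ax":0,"ay":0,"az":-1.9,"hand":1},{"dx":0,"dy":10,"dz":0,"ax":0,"ay":0,"az":0,"hand":1},{"dx":0,"dy":0,"dz":0,"ax":0,"ay":0,"az":0,"hand":1},{"dx":0,"dy":0,"dz":0,"ax":0,"ay":0,"az":0,"hand":1}])

```text
clock: 13.0
eef_pos: [0.6021, -0.2515, 0.0913]
eef_rot: [[-0.977, -0.03, -0.211], [0.211, 0.006, -0.977], [0.031, -1.0, 0.0]]
wrist_force: [-0.4, 0.1, -1.3]
opening: 0.0131
```

```bash
python3 tilt2.py wrist
python3 - <<'E'
from h import *
o=get_obs();print(o['eef_pos'],o['wrist_force'],o['eef_rot'][2])
to([.603,-.252,.0565],Rt(167.8,-1.9))
E
```

```text
z 0.09134808788701389 0.013058323421477466 13.0
wrist -0.025 539 [28.4 40.  53.3]
wrist -0.015 365 [28.  29.3 51.8]
wrist -0.005 703 [28.9 51.2 52.6]
wrist 0.005 679 [29.3 51.5 53.1]
wrist 0.015 659 [29.6 51.8 53.2]
wrist 0.025 613 [30.  52.1 53.5]
wrist 0.035 339 [30.  51.7 53.8]
wrist 0.045 228 [30.4 43.1 54. ]
wrist 0.055 52 [30.5 42.4 53.8]
[ 0.60234038 -0.25157226  0.09163917] [ 0.26924682  0.14596944 -2.0249239 ] [ 3.04821899e-02 -9.99535272e-01  2.75299597e-04]
rot (tool) [-0.02 -0.   -0.15] shift in now-axes [-1.8 35.1  0.3] shift in target axes [-1.9 35.1  0.3]
```

>>> send_rows(moves=[{"dx":0,"dy":12,"dz":0,"ax":0,"ay":0,"az":0,"hand":1},{"dx":0,"dy":12,"dz":0,"ax":0,"ay":0,"az":0,"hand":1},{"dx":0,"dy":8,"dz":0,"ax":0,"ay":0,"az":0,"hand":1},{"dx":0,"dy":3,"dz":0,"ax":0,"ay":0,"az":0,"hand":1},{"dx":0,"dy":2,"dz":0,"ax":0,"ay":0,"az":0,"hand":1},{"dx":0,"dy":0,"dz":0,"ax":0,"ay":0,"az":0,"hand":1}])

```text
clock: 13.65
eef_pos: [0.6019, -0.251, 0.0549]
eef_rot: [[-0.977, -0.03, -0.211], [0.211, 0.007, -0.977], [0.031, -1.0, -0.0]]
wrist_force: [-3.0, 3.9, 15.8]
opening: 0.0129
```

Run:
```python
from h import *
o=get_obs();print(o['eef_pos'],o['wrist_force'],o['wrist_torque'],o['opening'])
```

```text
[ 0.60185794 -0.25100251  0.05485132] [-3.0297783   3.91205453 15.79972704] [0.75757671 0.53706613 0.06507719] 0.012917991394981742
```

Contact with the bench (16 N). I'll open slowly, then rise straight up.

>>> send_rows(moves=[{"dx":0,"dy":-1,"dz":0,"ax":0,"ay":0,"az":0,"hand":1},{"dx":0,"dy":0,"dz":0,"ax":0,"ay":0,"az":0,"hand":0},{"dx":0,"dy":0,"dz":0,"ax":0,"ay":0,"az":0,"hand":-0.2},{"dx":0,"dy":0,"dz":0,"ax":0,"ay":0,"az":0,"hand":-0.2},{"dx":0,"dy":0,"dz":0,"ax":0,"ay":0,"az":0,"hand":-0.2},{"dx":0,"dy":0,"dz":0,"ax":0,"ay":0,"az":0,"hand":-0.2},{"dx":0,"dy":0,"dz":0,"ax":0,"ay":0,"az":0,"hand":-0.2},{"dx":0,"dy":0,"dz":0,"ax":0,"ay":0,"az":0,"hand":-0.2},{"dx":0,"dy":0,"dz":0,"ax":0,"ay":0,"az":0,"hand":-0.2}])

```text
clock: 14.55
eef_pos: [0.6009, -0.251, 0.0539]
eef_rot: [[-0.977, -0.032, -0.211], [0.211, 0.007, -0.977], [0.033, -0.999, -0.0]]
wrist_force: [0.8, 0.2, 0.2]
opening: 0.0556
```

>>> send_rows(moves=[{"dx":0,"dy":-10,"dz":0,"ax":0,"ay":0,"az":0,"hand":-0.2},{"dx":0,"dy":-20,"dz":0,"ax":0,"ay":0,"az":0,"hand":-0.2},{"dx":0,"dy":-30,"dz":0,"ax":0,"ay":0,"az":1.9,"hand":-0.2},{"dx":0,"dy":-40,"dz":0,"ax":0,"ay":0,"az":0,"hand":-0.2},{"dx":0,"dy":-40,"dz":0,"ax":0,"ay":0,"az":0,"hand":-0.2},{"dx":0,"dy":-20,"dz":0,"ax":0,"ay":0,"az":0,"hand":-0.2},{"dx":0,"dy":0,"dz":0,"ax":0,"ay":0,"az":0,"hand":-0.2}])

```text
clock: 15.25
eef_pos: [0.6038, -0.2519, 0.2186]
eef_rot: [[-0.977, 0.005, -0.211], [0.211, -0.002, -0.977], [-0.006, -1.0, 0.001]]
wrist_force: [-0.6, -0.6, -0.4]
opening: 0.0561
```

Run:
```python
from h import *
o=get_obs();print(o['eef_pos'],o['opening'],o['wrist_force'],o['joint_positions'])
c=cam('top');i,d=capture('top');W=cloud(d,c);hsv=cv2.cvtColor(i,cv2.COLOR_BGR2HSV)
w,_=capture('wrist');cv2.imwrite('pics/s2.png',cv2.resize(np.vstack([i,w]),(480,600)))
v,u=np.mgrid[:400,:640]
m=(u>160)&(u<240)&(v>180)&(v<260)
p=W[m&(hsv[...,2]<50)];print('paddle',cv2.minAreaRect(p[:,:2].astype(np.float32)),p[:,2].mean())
from math import *
# cheek tops
q=W[m&(W[...,2]>.06)&(hsv[...,2]>90)];print('cheek',cv2.minAreaRect(q[:,:2].astype(np.float32)))
a=atan2(.225-.052,.5596-.598);print('axis drum->paddle deg',degrees(a))
```

```text
[ 0.60382886 -0.25185732  0.21863682] 0.056085661734412345 [-0.55592024 -0.59279542 -0.40110092] [-2.48820382e+01  3.45107086e+00  8.30212445e+01  1.42209819e-02
  9.31951372e+01  7.73245164e+01]
paddle ((0.5593385696411133, 0.2250276505947113), (0.05273657664656639, 0.09244462102651596), 11.93157958984375) nan
cheek ((0.5584539771080017, 0.22495576739311218), (0.08224387466907501, 0.11430278420448303), 12.962366104125977)
axis drum->paddle deg 102.51478009784822
```

View pics/s2.png

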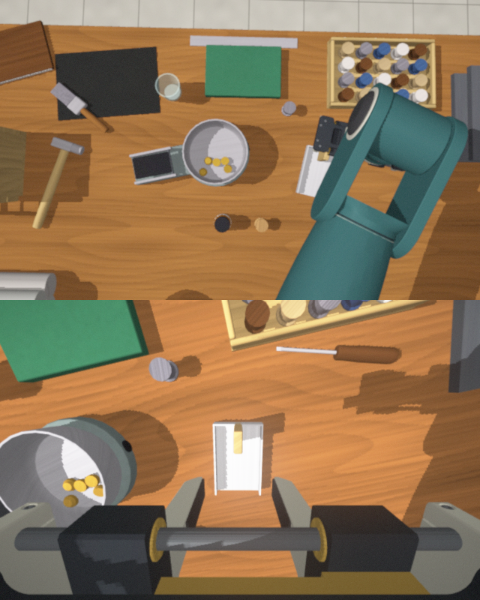

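Top and wrist views: the empty tray stands flat at (237,460) in the lower half, the studs are in the drum, and nobody else has moved. Next I'll shut the fingers and turn above the bench for the paddle.

>>> send_rows(moves=[{"dx":0,"dy":-5,"dz":0,"ax":0,"ay":-4,"az":0,"hand":1},{"dx":0,"dy":0,"dz":0,"ax":0,"ay":-8.5,"az":0,"hand":1},{"dx":0,"dy":0,"dz":0,"ax":0,"ay":-8.5,"az":0,"hand":1},{"dx":0,"dy":0,"dz":0,"ax":0,"ay":-8.5,"az":0,"hand":1},{"dx":0,"dy":0,"dz":0,"ax":0,"ay":-8.5,"az":0,"hand":1},{"dx":0,"dy":0,"dz":0,"ax":0,"ay":-8.5,"az":0,"hand":1},{"dx":0,"dy":0,"dz":0,"ax":0,"ay":-8.5,"az":0,"hand":1},{"dx":0,"dy":0,"dz":0,"ax":0,"ay":-8.5,"az":0,"hand":1},{"dx":0,"dy":0,"dz":0,"ax":0,"ay":-8.5,"az":0,"hand":1},{"dx":0,"dy":0,"dz":0,"ax":0,"ay":-8.5,"az":0,"hand":1},{"dx":0,"dy":0,"dz":0,"ax":0,"ay":-8.5,"az":0,"hand":1},{"dx":0,"dy":0,"dz":0,"ax":0,"ay":-8.5,"az":0,"hand":1}])

```text
clock: 16.55
eef_pos: [0.6024, -0.2512, 0.217]
eef_rot: [[-0.076, -0.002, 0.997], [-0.997, 0.001, -0.076], [-0.001, -1.0, -0.002]]
wrist_force: [-0.6, 0.5, 0.2]
opening: 0.0004
```

>>> send_rows(moves=[{"dx":0,"dy":0,"dz":0,"ax":0,"ay":-8.5,"az":0,"hand":1},{"dx":0,"dy":0,"dz":0,"ax":0,"ay":-8.5,"az":0,"hand":1},{"dx":0,"dy":0,"dz":0,"ax":0,"ay":0,"az":0,"hand":1}])

```text
clock: 16.85
eef_pos: [0.6024, -0.2512, 0.2172]
eef_rot: [[0.216, -0.002, 0.976], [-0.976, 0.001, 0.216], [-0.002, -1.0, -0.002]]
wrist_force: [0.5, 0.5, -0.3]
opening: 0.0004
```

Run:
```python
from h import *
o=get_obs();print(o['opening'],o['joint_positions'])
to([.5535,.2475,.15],Rt(-77.3),o)
```

```text
0.0004351967515066313 [-2.48837459e+01  3.61681749e+00  8.29818772e+01  1.11826124e-02
  9.35404620e+01 -3.73370502e+01]
rot (tool) [ 0.1  -0.25 -0.09] shift in now-axes [-497.5   67.9   59.9] shift in target axes [-497.3   67.2   61.9]
```

>>> send_rows(moves=[{"dx":-41.4,"dy":0,"dz":5.0,"ax":0,"ay":0,"az":0,"hand":1},{"dx":-41.4,"dy":0,"dz":5.0,"ax":0,"ay":0,"az":0,"hand":1},{"dx":-41.4,"dy":0,"dz":5.0,"ax":0,"ay":0,"az":0,"hand":1},{"dx":-41.4,"dy":0,"dz":5.0,"ax":0,"ay":0,"az":0,"hand":1},{"dx":-41.4,"dy":0,"dz":5.0,"ax":0,"ay":0,"az":0,"hand":1},{"dx":-41.4,"dy":0,"dz":5.0,"ax":0,"ay":0,"az":0,"hand":1},{"dx":-41.4,"dy":0,"dz":5.0,"ax":0,"ay":0,"az":0,"hand":1},{"dx":-41.4,"dy":0,"dz":5.0,"ax":0,"ay":0,"az":0,"hand":1},{"dx":-41.4,"dy":0,"dz":5.0,"ax":0,"ay":0,"az":0,"hand":1},{"dx":-41.4,"dy":0,"dz":5.0,"ax":0,"ay":0,"az":0,"hand":1},{"dx":-41.4,"dy":0,"dz":5.0,"ax":0,"ay":0,"az":0,"hand":1},{"dx":-41.4,"dy":0,"dz":5.0,"ax":0,"ay":0,"az":0,"hand":1}])

```text
clock: 18.05
eef_pos: [0.555, 0.2484, 0.218]
eef_rot: [[0.208, -0.001, 0.978], [-0.978, -0.0, 0.208], [-0.0, -1.0, -0.001]]
wrist_force: [0.3, -0.5, 0.6]
opening: 0.0005
```

>>> send_rows(moves=[{"dx":0,"dy":25,"dz":0,"ax":0,"ay":0,"az":0,"hand":1},{"dx":0,"dy":35,"dz":0,"ax":0,"ay":0,"az":0,"hand":1},{"dx":0,"dy":35,"dz":0,"ax":0,"ay":0,"az":0,"hand":1},{"dx":0,"dy":20,"dz":0,"ax":0,"ay":0,"az":0,"hand":1},{"dx":0,"dy":0,"dz":0,"ax":0,"ay":0,"az":0,"hand":1},{"dx":0,"dy":0,"dz":0,"ax":0,"ay":0,"az":0,"hand":1}])

```text
clock: 18.65
eef_pos: [0.5557, 0.2467, 0.1042]
eef_rot: [[0.21, -0.0, 0.978], [-0.978, 0.0, 0.21], [-0.0, -1.0, -0.0]]
wrist_force: [0.5, 0.1, 0.6]
opening: 0.0007
```

Run:
```python
from h import *
o=get_obs();print(o['eef_pos'],o['wrist_force'],o['joint_positions'])
to([.5535,.2475,.064],Rt(-77.3),o)
i,_=capture('scene');cv2.imwrite('pics/s3.png',cv2.resize(i[130:280,300:540],(640,400),interpolation=cv2.INTER_CUBIC))
```

```text
[0.55565045 0.24670716 0.10422443] [0.4716072  0.07309946 0.64661723] [2.15313630e+01 2.87407254e-01 9.68946518e+01 1.06288128e-02
 8.28423585e+01 9.39408048e+00]
rot (tool) [ 0.03 -0.56 -0.01] shift in now-axes [-1.2 40.2 -1.9] shift in target axes [-1.2 40.2 -1.9]
```

View pics/s3.png

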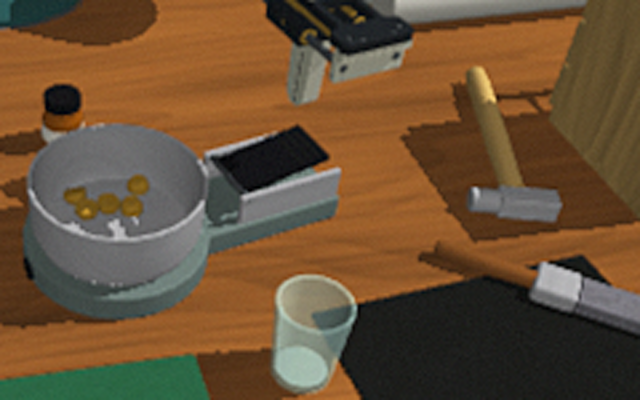

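The scene view shows the shut fingers at (305,95) just above the outer part of the black flap (275,160), and five studs in the drum. I'll lower slowly onto the paddle.

>>> send_rows(moves=[{"dx":-1,"dy":15,"dz":-2,"ax":0,"ay":0,"az":0,"hand":1},{"dx":0,"dy":8,"dz":0,"ax":0,"ay":0,"az":0,"hand":1},{"dx":0,"dy":5,"dz":0,"ax":0,"ay":0,"az":0,"hand":1},{"dx":0,"dy":3,"dz":0,"ax":0,"ay":0,"az":0,"hand":1},{"dx":0,"dy":3,"dz":0,"ax":0,"ay":0,"az":0,"hand":1},{"dx":0,"dy":0,"dz":0,"ax":0,"ay":0,"az":0,"hand":1},{"dx":0,"dy":0,"dz":0,"ax":0,"ay":0,"az":0,"hand":1}])

```text
clock: 19.4
eef_pos: [0.5537, 0.2474, 0.0702]
eef_rot: [[0.213, 0.0, 0.977], [-0.977, 0.0, 0.213], [-0.0, -1.0, 0.0]]
wrist_force: [-0.1, -0.4, -0.2]
opening: 0.0008
```

>>> send_rows(moves=[{"dx":0,"dy":2,"dz":0,"ax":0,"ay":0,"az":0,"hand":1},{"dx":0,"dy":2,"dz":0,"ax":0,"ay":0,"az":0,"hand":1},{"dx":0,"dy":2,"dz":0,"ax":0,"ay":0,"az":0,"hand":1},{"dx":0,"dy":0,"dz":0,"ax":0,"ay":0,"az":0,"hand":1},{"dx":0,"dy":0,"dz":0,"ax":0,"ay":0,"az":0,"hand":1},{"dx":0,"dy":0,"dz":0,"ax":0,"ay":0,"az":0,"hand":1}])

```text
clock: 20.0
eef_pos: [0.5536, 0.2473, 0.0641]
eef_rot: [[0.213, 0.0, 0.977], [-0.977, 0.0, 0.213], [-0.0, -1.0, 0.0]]
wrist_force: [-0.5, 0.6, 0.5]
opening: 0.0
```

Run:
```python
from h import *
o=get_obs();print(o['eef_pos'],o['wrist_force'],o['clock'])
i,_=capture('scene');cv2.imwrite('pics/s4.png',cv2.resize(i[150:250,340:500],(640,400),interpolation=cv2.INTER_CUBIC))
```

```text
[0.5535959  0.24734649 0.06410014] [-0.51368178  0.62848624  0.53878213] 20.0
```

View pics/s4.png

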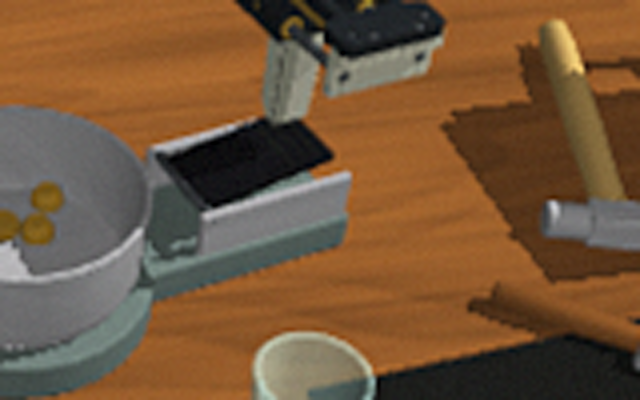

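Run:
```python
from h import *
o=get_obs();p=np.array(o['eef_pos'])
c=cam('scene');f,cx,cy,R,t=c;i,d=capture('scene');W=cloud(d,c);q=R@p+t;print('tcp proj',f*q[0]/q[2]+cx,f*q[1]/q[2]+cy,'depth',q[2])
for u,v in [(412,176),(412,179),(412,181),(412,184),(405,186),(418,186),(400,190),(395,180),(422,188)]: print(u,v,W[v,u].round(4),i[v,u])
c=cam('top');f,cx,cy,R,t=c;j,d=capture('top');V=cloud(d,c);q=R@p+t;print('top tcp',f*q[0]/q[2]+cx,f*q[1]/q[2]+cy)
# flap surface points from scene
hsv=cv2.cvtColor(i,cv2.COLOR_BGR2HSV);vv,uu=np.mgrid[:400,:640]
m=(uu>375)&(uu<425)&(vv>175)&(vv<205)&(hsv[...,2]<45);P=W[m]
n=np.array([-.2198,.9755]);s=(P[:,:2]-[.598,.052])@n;l=(P[:,:2]-[.598,.052])@[n[1],-n[0]]
a=np.polyfit(s,P[:,2],1);print('flap slope',a[0],'z at .2',np.polyval(a,.2),'s',s.min(),s.max(),'lat',l.min(),l.max(),m.sum())
cv2.imwrite('pics/t5.png',j)
```

```text
tcp proj 408.28785471355206 188.35412168107405 depth 1.020010325201564
412 176 [0.5696 0.244  0.1195] [131 148 149]
412 179 [0.5707 0.245  0.1101] [122 134 138]
412 181 [0.5418 0.2601 0.0794] [14 16 15]
412 184 [0.5554 0.2551 0.0798] [24 20 19]
405 186 [0.5572 0.2347 0.0771] [27 22 20]
418 186 [0.5676 0.2678 0.0805] [25 25 21]
400 190 [0.5664 0.2179 0.0726] [17 16 15]
395 180 [0.4359 0.254  0.0038] [ 31  84 146]
422 188 [0.5783 0.2751 0.0809] [27 23 24]
top tcp 192.59006217934396 222.5953197970124
 ** On entry to DLASCL parameter number  4 had an illegal value
 ** On entry to DLASCL parameter number  4 had an illegal value
 ** On entry to DLASCL parameter number  4 had an illegal value
 ** On entry to DLASCL parameter number  4 had an illegal value
 ** On entry to DLASCL parameter number  5 had an illegal value
 ** On entry to DLASCL parameter number  4 had an illegal valueTraceback (most recent call last):
  File "<stdin>", line 10, in <module>
    c, resids, rank, s = lstsq(lhs, rhs, rcond)
                         ~~~~~^^^^^^^^^^^^^^^^^
    x, resids, rank, s = _umath_linalg.lstsq(a, b, rcond,
                         ~~~~~~~~~~~~~~~~~~~^^^^^^^^^^^^^
                                             signature=signature)
                                             ^^^^^^^^^^^^^^^^^^^^
    raise LinAlgError("SVD did not converge in Linear Least Squares")
numpy.linalg.LinAlgError: SVD did not converge in Linear Least Squares
```

No contact force yet: the depth picture puts the real fingertips at z ≈ 0.10, about 35 mm above the reported TCP (0.064). The flap is still up at about 0.08. That also explains the shallow grasp. I'll trust contact force over the TCP height and go down in small steps.

>>> send_rows(moves=[{"dx":0,"dy":4,"dz":0,"ax":0,"ay":0,"az":0,"hand":1},{"dx":0,"dy":4,"dz":0,"ax":0,"ay":0,"az":0,"hand":1},{"dx":0,"dy":4,"dz":0,"ax":0,"ay":0,"az":0,"hand":1},{"dx":0,"dy":3,"dz":0,"ax":0,"ay":0,"az":0,"hand":1},{"dx":0,"dy":0,"dz":0,"ax":0,"ay":0,"az":0,"hand":1},{"dx":0,"dy":0,"dz":0,"ax":0,"ay":0,"az":0,"hand":1}])

```text
clock: 20.75
eef_pos: [0.5535, 0.2473, 0.049]
eef_rot: [[0.213, -0.0, 0.977], [-0.977, 0.0, 0.213], [-0.0, -1.0, -0.0]]
wrist_force: [-0.2, -0.1, 0.3]
opening: 0.0002
```

```bash
cat > fl.py <<'E'
from h import *
o=get_obs();print(o['eef_pos'],o['wrist_force'],o['clock'])
c=cam('scene');i,d=capture('scene');W=cloud(d,c)
hsv=cv2.cvtColor(i,cv2.COLOR_BGR2HSV);vv,uu=np.mgrid[:400,:640]
m=(uu>375)&(uu<425)&(vv>175)&(vv<208)&(hsv[...,2]<45)&np.isfinite(W[...,2])&(W[...,2]>.03)&(W[...,2]<.1);P=W[m]
n=np.array([-.2198,.9755]);s=(P[:,:2]-[.598,.052])@n;l=(P[:,:2]-[.598,.052])@[n[1],-n[0]]
a=np.polyfit(s,P[:,2],1);print('flap slope rad',np.arctan(a[0]),'z at .2',np.polyval(a,.2),'s',s.min(),s.max(),'lat',l.min(),l.max(),m.sum())
Q=(W-o['eef_pos'])@np.array(o['eef_rot']);g=(abs(Q[...,2])<.022)&(abs(Q[...,0])<.012)&(hsv[...,2]>60)&(Q[...,1]>-.06)
print('lowest finger z',np.sort(W[g][:,2])[:8].round(3),g.sum())
cv2.imwrite('pics/fl.png',cv2.resize(i[150:250,340:500],(640,400),interpolation=cv2.INTER_CUBIC))
E
python3 fl.py
```

```text
[0.55354293 0.24734588 0.04896997] [-0.21828509 -0.12244123  0.28096128] 20.75
flap slope rad 0.14416833615920255 z at .2 0.07620977196041058 s 0.12377070083599513 0.22404737763020252 lat -0.032991143854064466 0.031802596446670675 475
lowest finger z [0.031 0.032 0.032 0.032 0.032 0.032 0.032 0.033] 87
```

>>> send_rows(moves=[{"dx":0,"dy":3,"dz":0,"ax":0,"ay":0,"az":0,"hand":1},{"dx":0,"dy":3,"dz":0,"ax":0,"ay":0,"az":0,"hand":1},{"dx":0,"dy":2,"dz":0,"ax":0,"ay":0,"az":0,"hand":1},{"dx":0,"dy":0,"dz":0,"ax":0,"ay":0,"az":0,"hand":1}])

```text
clock: 21.2
eef_pos: [0.5536, 0.2476, 0.0411]
eef_rot: [[0.213, 0.0, 0.977], [-0.977, 0.001, 0.213], [-0.001, -1.0, 0.0]]
wrist_force: [-0.8, 1.4, 4.9]
opening: 0.0001
```

>>> send_rows(moves=[{"dx":0,"dy":2,"dz":0,"ax":0,"ay":0,"az":0,"hand":1},{"dx":0,"dy":2,"dz":0,"ax":0,"ay":0,"az":0,"hand":1},{"dx":0,"dy":0,"dz":0,"ax":0,"ay":0,"az":0,"hand":1}])

```text
clock: 21.5
eef_pos: [0.5537, 0.2476, 0.0372]
eef_rot: [[0.213, 0.0, 0.977], [-0.977, 0.001, 0.213], [-0.001, -1.0, 0.001]]
wrist_force: [0.4, 2.9, 5.5]
opening: 0.0
```

>>> send_rows(moves=[{"dx":0,"dy":2,"dz":0,"ax":0,"ay":0,"az":0,"hand":1},{"dx":0,"dy":2,"dz":0,"ax":0,"ay":0,"az":0,"hand":1},{"dx":0,"dy":0,"dz":0,"ax":0,"ay":0,"az":0,"hand":1}])

```text
clock: 21.8
eef_pos: [0.5537, 0.2477, 0.0332]
eef_rot: [[0.213, 0.0, 0.977], [-0.977, 0.001, 0.213], [-0.001, -1.0, 0.001]]
wrist_force: [-1.1, 3.8, 5.9]
opening: 0.0003
```

```bash
python3 fl.py
```

```text
[0.55369802 0.24765043 0.03322476] [-1.07654965  3.7631862   5.88586896] 21.8
flap slope rad 0.018688960257331706 z at .2 0.06707939859085144 s 0.12388819464538532 0.22401788429126607 lat -0.03173497941468074 0.03284736744558337 415
lowest finger z [0.031 0.032 0.067 0.067 0.068 0.068 0.068 0.068] 75
```

Contact at last: 5.9 N, and the flap is within 0.02 rad of level. I'll go 2 mm further, hold, and check.

>>> send_rows(moves=[{"dx":0,"dy":1,"dz":0,"ax":0,"ay":0,"az":0,"hand":1},{"dx":0,"dy":1,"dz":0,"ax":0,"ay":0,"az":0,"hand":1},{"dx":0,"dy":0,"dz":0,"ax":0,"ay":0,"az":0,"hand":1},{"dx":0,"dy":0,"dz":0,"ax":0,"ay":0,"az":0,"hand":1},{"dx":0,"dy":0,"dz":0,"ax":0,"ay":0,"az":0,"hand":1},{"dx":0,"dy":0,"dz":0,"ax":0,"ay":0,"az":0,"hand":1},{"dx":0,"dy":0,"dz":0,"ax":0,"ay":0,"az":0,"hand":1}])

```text
clock: 22.55
eef_pos: [0.5537, 0.2478, 0.0316]
eef_rot: [[0.213, 0.001, 0.977], [-0.977, 0.001, 0.213], [-0.001, -1.0, 0.001]]
wrist_force: [-2.0, 4.6, 7.1]
opening: 0.0008
```

```bash
python3 fl.py; python3 -c "
from h import *
i,_=capture('scene');cv2.imwrite('pics/end.png',i[100:300,180:500].repeat(2,0).repeat(2,1))"
```

```text
[0.55368725 0.24776992 0.0315993 ] [-1.96343529  4.56033795  7.05107064] 22.55
flap slope rad -0.0006174377636683023 z at .2 0.06569370825914278 s 0.12410991479811853 0.22364973489825157 lat -0.032190898177118295 0.03167094734940817 401
lowest finger z [0.064 0.065 0.066 0.066 0.066 0.066 0.067 0.067] 73
```

View pics/end.png

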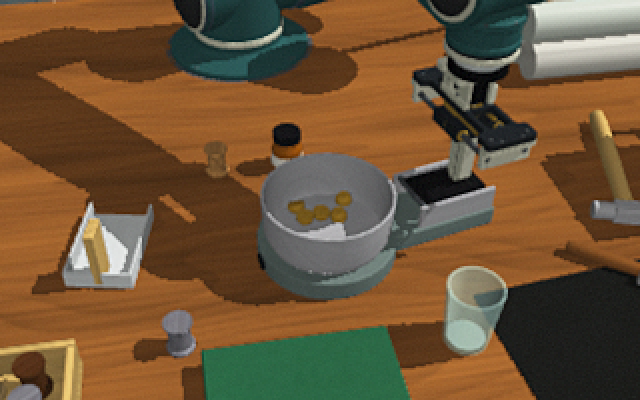

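The final view shows the flap level with the cheeks under the fingers at (462,180). All five studs are in the drum around (320,210), the tray is flat and empty at (105,250), and the bystanders are standing. Handing in.

```bash
python3 -c "
from rig import *
hand_in();o=get_obs();print(o['clock'],o['eef_pos'],o['wrist_force'])"
```

```text
the job is handed in; nothing more can be done
the job is handed in; nothing more can be done
```

I picked the tray up by its grip, tipped all five studs into the drum, set the tray back on its spot and let go. I then pressed the paddle to halfway with the shut fingers and handed in at about 22.6 s while still holding it. No verdict was reported.

**Last checks:**
- **Paddle:** the measured flap slope was about 0.00 rad, so the flap was level, with 7 N upward on the wrist.
- **Studs:** all five were visible in the drum.
- **Tray:** it looked empty and flat on the bench, judged by eye.
- **Bystanders:** the spools, glass and jar looked upright and unmoved, also by eye.

**What disagreed or went wrong:**
- **Fingertip height:** the depth pictures put the real fingertips about 35 mm above the reported TCP. I set the final press by contact force and flap slope instead.
- **Tray grip:** the grasp was shallower than planned, probably because of that offset. The tray slipped about 8 mm and drooped about 4° when lifted, then held.
- **Side force:** about 5 N sideways also showed on the wrist while pressing, but the pose stayed steady.
- **Refused calls:** my first two move calls were refused because the rows left out some keys. Nothing moved.

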